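# Lay out the quad-bike service parts on their outline tiles

### The arm

A 6-joint arm with a two-finger parallel gripper is mounted at the origin on the work surface. World frame = base frame: x ahead of the robot, y to its left, z up, the work surface at z = 0. Lengths are in m, angles in rad, forces in N, time in s.
With the tool pointing down it reaches from about 0.4 to 0.825 m from the base axis. Payload 7 kg.
Tool frame: the origin (TCP) lies midway between the tips of the shut fingers; the grasp point (between the pads) lies arm.hold_point_z behind it (arm.hold_point_z is the distance from the TCP to the grasp point, in m); z points along the fingers, y is the line along which they close (so a half turn about z gives the same grasp; the last joint's range is limited). The gripper opens to 88 mm and grips with 3 to 60 N. Pads are 19 mm wide; open, the fingers measure 130 mm over their backs; the gripper's body (78 mm by 193 mm) begins 47 mm behind the grasp point.
Start: joints at [-0.913, 0.359, 0.012, 0, -1.224, -0.288], TCP at [0.244, -0.629, 0.227] pointing down, gripper open.
Joint ranges: [-3.07, 3.07], [-1.43, 2.12], [-1.02, 1.25], [-3.03, 1.67], [-3.05, -0], [-3.03, 3.03]. Speed limits (rad/s): [2.39, 2.39, 3.01, 3.14, 3.14, 3.14].

### API

Orientations are given as [roll, pitch, yaw] about the fixed x, y, z axes, in that order (R = Rz(yaw) Ry(pitch) Rx(roll)).
In Python, from station import arm gives the robot as it stands.
- The arm moves only by the shell command python3 -m crank 'ROWS' [OPENING] [FORCE]. ROWS is JSON, a list that holds one entry, the list of rows, each a list of 4 numbers: the shift along the tool's x, y, z in units of 25 mm (1.0 is 25 mm), then the turn about the tool's z in units of 5 degrees (1.0 is 5 degrees). A call has 1 to 12 rows; each row is the pose to reach, as a shift and turn from the pose commanded when the call began, along the tool's axes at that moment; what a row does not reach only later rows make up. A row lasts 1/8 s, in which the tool goes at most 62.5 mm and 10.7 degrees, less where a joint would pass 70% of its speed; a pose out of reach is approached as far as the arm can. A call with a gripper value outside its range is refused whole. OPENING is the closure, from 0 (fully open) to 1 (shut), set as the call begins (- or left out, the last holds). The fingers move at their own pace and stop on an object; FORCE is the grip in N (left out, the last holds). Time passes only in rows, so rows that repeat a pose let the fingers close. It gives the time, the measured TCP pose, the force, the opening and the grip force at its end, in the units of the state.
- arm.get_state(): the state, without advancing time (a new reading comes with each control period).
- arm.grab_frame(name): name is "scene" or "top"; returns (picture, depth): 400x640x3 uint8, red, green, blue; 400x640 float32, m along the optical axis (not along the pixel's ray), 0 where there is no reading.
- arm.get_calibration(name): a dict with "mtx" (3x3 intrinsics, pixels), "R" (3x3) and "t" (3): a world point X has camera coordinates R X + t. Camera axes: x right, y down, z forward; pixel columns grow to the right and rows downward; lengths in m; the calibration is good to about 2 mm. A picture is of the moment at which its call begins. get_calibration takes no time and is no camera call.
- arm.job_done(): hands the job in; it is judged then, once.
Trained networks look in the newest picture that a camera, given by its name, has taken for a name from the list of things; names that differ only in an ending like _2 or _b are one class to them, and where a whole thing is asked for, a point or a joint stands for the part that bears it (a point fixed in the world has none). Each returns a list of dicts, best first, with "score" (0 to 1); they miss things now and then, are a little off and sometimes report something else, mostly with a low value. They report only what shows in the picture. A call takes as long as a camera call. They do not tell look-alikes from the thing itself.
- arm.recognise(thing, camera): "extent" ([left, top, width, height] in pixels, round what is visible of it).
- arm.trace(thing, camera): "mask" (400x640 bool, what is visible of it) and "extent" ([left, top, width, height] in pixels, round what is visible of it).
The state is a dict: "t": time; "q": joint angles; "qd": joint speeds; "joint_efforts": joint torques, N m; "eef_pos": TCP position; "ee_rot": TCP orientation; "force": force on the tool from outside, world axes, zero at the start; "moment": the same for the moment, N m; "width": finger opening in m; "gripper_force": force on a finger pad.
Only numpy, scipy, OpenCV 4.12 (cv2) and the standard library are available. Lean on these libraries where they do the work, as an engineer would, in place of code of your own. Each camera call takes 0.05 s, during which the arm holds its last target. There are 200 camera calls.

### The job

Lay out the parts for a quad-bike service: move the orange oil filter, the steel bearing, the brake pad and the blue wrench each onto the black tile whose yellow silhouette matches it, centred on the silhouette, the brake pad and the wrench lined up with theirs (either end first). Set them down gently, the same way up as you found them and without dropping them, and leave the roll of tape and the grease tin where they are.

Things in the scene. Friction and masses are not known exactly. Their poses are not given: they have to be found in the camera images.
- filter: Loose oil filter: orange canister with a white band, standing upright, 58 mm diameter, 66 mm high (top edge slopes in over the last 8 mm), about 0.25 kg. Origin: centre of its underside, z up along the axis.
- bearing: Loose wheel bearing: bare steel ring lying flat, 56 mm outside diameter, 25 mm bore, 18 mm high, about 0.2 kg. Origin: centre of its underside (in the middle of the bore), z up.
- brakepad: Loose brake pad lying friction side up: dark steel back plate 40 x 80 mm (x by y) and 6 mm thick, carrying two copper-coloured friction blocks 36 mm wide in x, up to 16 mm total height; about 0.15 kg. Origin: centre of its underside; y along its length, z up. It looks the same turned end for end.
- wrench: Loose blue double ring wrench lying flat: 120 mm long along its y, 10 mm thick, straight shank 14 mm wide (x) and about 70 mm long, ring heads 25 mm wide centred 47.5 mm either side of the middle; about 0.09 kg. Origin: under the middle of the shank; z up. It looks the same turned end for end.
- tile_filter: Fixed black rubber tile, 100 x 140 mm (x by y) and 6 mm thick, with a yellow silhouette of a full disc 68 mm across (no hole), the oil filter's place, at its middle. Origin: centre of its underside, straight below the silhouette's centre; z up; top face at 6 mm.
- tile_bearing: Fixed black rubber tile, 100 x 140 mm (x by y) and 6 mm thick, with a yellow silhouette of a ring, 68 mm across with a black centre 30 mm across, the bearing's place, at its middle. Origin: centre of its underside, straight below the silhouette's centre; z up; top face at 6 mm.
- tile_brakepad: Fixed black rubber tile, 100 x 140 mm (x by y) and 6 mm thick, with a yellow silhouette of a plain rectangle 50 x 90 mm, long side along the tile's y, the brake pad's place, at its middle. Origin: centre of its underside, straight below the silhouette's centre; z up; top face at 6 mm.
- tile_wrench: Fixed black rubber tile, 100 x 140 mm (x by y) and 6 mm thick, with a yellow silhouette of a double ring wrench, 133 mm long along the tile's y, the wrench's place, at its middle. Origin: centre of its underside, straight below the silhouette's centre; z up; top face at 6 mm.
- tape: Bystander: loose green roll of tape lying flat, 82 mm diameter, 24 mm high. Origin: centre of its underside. Leave it where it is. (A few small odds and ends, fixed to the bench and at most 26 mm high, lie clear of the parts between them: a feeler gauge, a socket, a nut. All other equipment on the bench stands outside the working area: beyond 0.75 m ahead of the robot's base or more than 0.5 m to either side.)
- tin: Bystander: loose red grease tin with a bare metal lid, standing, 62 mm diameter, 42 mm high. Origin: centre of its underside. Leave it where it is.
Mind the look-alikes: they are no part of the job. What is meant by the wrench is not turquoise, and is the smaller of those in its own colour. What is shaped like the tile_brakepad but green is not meant.

How it is judged:
By the outcome, as a careful person would: the job done as asked, in the order asked, and still so for the second after the job is handed in, with the robot touching nothing.
It also fails if it takes over 112 s, if anything falls off the work surface, if the arm or the gripper's body presses on something with over 40 N, if the wrist force passes 120 N, or if a joint passes its speed limit or range.

## Working session

There is one attempt and no reset: what is moved stays moved. The work goes in short steps, Python scripts to look and compute and a shell command to move; the robot and the scene stay as the last step left them, time stands still between calls to the robot, and variables do not carry over. Pictures are saved under pics/ and viewed, at most 14 in all, crops included, and the job is handed in when it is done.

```bash
ls; mkdir -p pics
python3 - <<'E'
from station import arm
import cv2,numpy as np
s=arm.get_state();print(s, arm.hold_point_z)
for n in("top","scene"):
    p,d=arm.grab_frame(n);cv2.imwrite(f"pics/{n}0.png",p[:,:,::-1]);np.savez(f"{n}0.npz",p=p,d=d)
    c=arm.get_calibration(n);print(n,c)
E
```

```text
pics
{'t': 0.0, 'q': array([-9.12939157e-01,  3.59417648e-01,  1.10641791e-02, -3.53547489e-04,
       -1.22406507e+00, -2.88112361e-01]), 'qd': array([ 0.00056611, -0.00124114,  0.00048724,  0.0002253 , -0.00110476,
        0.0003884 ]), 'joint_efforts': array([-2.92844870e-04, -5.82713199e+01,  2.93042207e+01,  6.99670494e+00,
        6.88069253e-03, -2.07242474e-04]), 'eef_pos': array([ 0.24374547, -0.62894484,  0.22560448]), 'ee_rot': array([ 3.13994286e+00, -1.42331072e-04, -2.77196814e+00]), 'force': array([ 0.6647874 ,  0.64015462, -0.09082409]), 'moment': array([-0.01753125, -0.01589153,  0.0158304 ]), 'gripper_force': 0.0, 'width': 0.08777329502502333} 0.0188
top {'mtx': array([[392.34807138,   0.        , 318.52261461],
       [  0.        , 392.34807138, 203.04008939],
       [  0.        ,   0.        ,   1.        ]]), 'R': array([[-0.02934433, -0.99951974,  0.00996006],
       [-0.98344979,  0.02708739, -0.1791446 ],
       [ 0.17878878, -0.0150521 , -0.98377234]]), 't': array([0.08115951, 0.41193714, 1.28357305])}
scene {'mtx': array([[478.75858533,   0.        , 323.18073351],
       [  0.        , 478.75858533, 203.47293819],
       [  0.        ,   0.        ,   1.        ]]), 'R': array([[-0.71490895,  0.69920728,  0.00379036],
       [ 0.55342612,  0.56915056, -0.60810128],
       [-0.42734613, -0.43263937, -0.7938504 ]]), 't': array([ 0.26459917, -0.24850677,  1.5850915 ])}
```

View pics/top0.png

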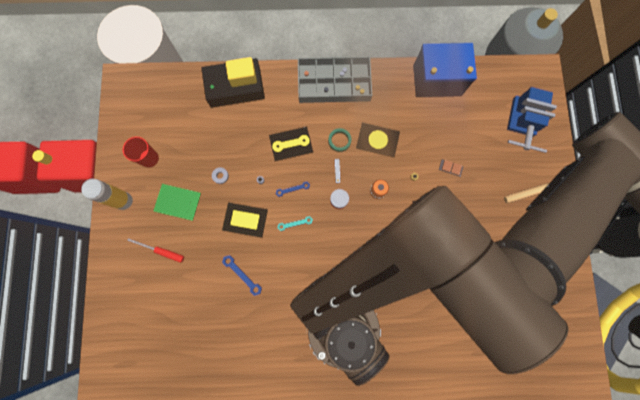

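View pics/scene0.png

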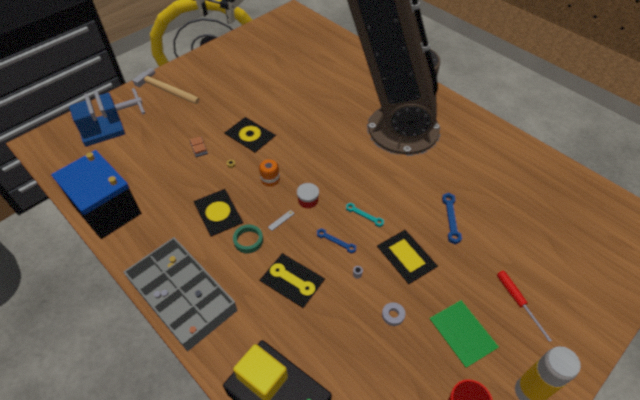

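The top view shows the filter at (380,187), bearing (220,175), brake pad (452,167), tape (340,139) and tin (340,198). The tiles are wrench (291,144), filter (378,139) and brake pad (245,220). The bearing tile is hidden by the arm in that view and shows at (250,134) in the scene view.

Wrench candidates: small blue (293,188), larger blue (242,275) and turquoise (295,223). The small blue one fits, being blue and the smaller of the two blues. The yellow rectangle tile (245,220) is meant, not the green plate (177,202).

```bash
cat > h.py <<'E'
from station import arm
import cv2,numpy as np
def world(cam,d):
    c=arm.get_calibration(cam);K=c["mtx"]
    v,u=np.mgrid[:400,:640]
    P=np.stack([(u-K[0,2])/K[0,0]*d,(v-K[1,2])/K[1,1]*d,d],-1)
    return (P-c["t"])@c["R"]
def plane(cam,mask,z):
    "mask pixels projected on height z"
    c=arm.get_calibration(cam);K=c["mtx"];v,u=np.nonzero(mask)
    r=np.stack([(u-K[0,2])/K[0,0],(v-K[1,2])/K[1,1],np.ones(len(u))],-1)@c["R"]
    o=-c["R"].T@c["t"]
    return (o+r*((z-o[2])/r[:,2])[:,None])[:,:2]
def rect(p):
    (c,s,a)=cv2.minAreaRect((p*1000).astype(np.float32))
    if s[0]<s[1]: a+=90      # direction of the long side
    return np.round(c,1),np.round(sorted(s),1),round(((a+90)%180)-90,1)
E
python3 - <<'E'
from h import *
H=dict(filter=.066,bearing=.018,brakepad=.016,wrench=.010,tile_filter=.006,tile_bearing=.006,tile_brakepad=.006,tile_wrench=.006,tape=.024,tin=.042)
for cam in("top","scene"):
    p,d=arm.grab_frame(cam);W=world(cam,d);hsv=cv2.cvtColor(p,cv2.COLOR_RGB2HSV)
    for n,h in H.items():
        for r in arm.trace(n,cam)[:4]:
            m=r["mask"]
            if r["score"]<.3: continue
            if "tile" in n: 
                my=m&(hsv[...,0]>20)&(hsv[...,0]<38)&(hsv[...,1]>120)&(hsv[...,2]>90)
                q=plane(cam,my,h) if my.sum()>20 else plane(cam,m,h)
            else:
                mt=m&(d>0)&(abs(W[...,2]-h)<.006)
                q=W[mt][:,:2]
            if len(q)<5: print(cam,n,r["score"],r["extent"],"few");continue
            print(cam,n,round(r["score"],2),r["extent"],np.round(q.mean(0)*1000),rect(q),"zmax %.3f"%np.percentile(W[m&(d>0)][:,2],95))
p,d=arm.grab_frame("top")
a=cv2.resize(p[120:300,200:400],None,fx=3,fy=3,interpolation=cv2.INTER_CUBIC);cv2.imwrite("pics/crop.png",a[:,:,::-1])
E
```

```text
top filter 0.71 [370.9, 179.6, 17.0, 19.4] [ 455. -135.] (array([ 456.3, -134.3]), array([50.1, 52.2]), -0.4) zmax 0.070
top bearing 0.55 [212.8, 167.6, 14.1, 15.8] [523. 408.] (array([522.9, 407.8]), array([53.3, 54.8]), 20.8) zmax 0.022
top brakepad 0.75 [444.0, 162.9, 15.5, 13.8] [ 531. -398.] (array([ 531.3, -397.2]), array([34.5, 71.5]), 69.0) zmax 0.019
top wrench 0.71 [281.6, 220.7, 24.5, 4.4] [349. 155.] (array([348.4, 158.9]), array([12.6, 93. ]), -79.5) zmax 0.014
top wrench 0.67 [224.1, 252.7, 41.9, 46.0] [183. 331.] (array([183.6, 330.7]), array([ 33.6, 166.4]), 43.5) zmax 0.017
top wrench 0.6 [277.9, 184.9, 31.9, 9.6] [469. 162.] (array([469.3, 160. ]), array([ 23.1, 106.2]), -78.1) zmax 0.013
top tile_filter 0.92 [356.8, 124.6, 41.6, 34.6] [ 645. -148.] (array([ 643.7, -147.5]), array([67.8, 71.2]), -3.0) zmax 0.010
top tile_brakepad 0.77 [153.5, 183.6, 47.5, 37.2] [436. 555.] (array([436.8, 555. ]), array([100.3, 140.4]), 74.9) zmax 0.010
top tile_brakepad 0.65 [220.4, 202.3, 46.3, 35.9] [370. 323.] (array([370.1, 323.2]), array([57.5, 96. ]), 78.3) zmax 0.011
top tile
[... 1761 characters left out ...]
 [373. 323.] (array([372.9, 321.8]), array([54.6, 94.5]), 78.4) zmax 0.009
scene tile_brakepad 0.61 [193.6, 190.8, 49.5, 44.9] [ 647. -149.] (array([ 646.9, -149.9]), array([69., 72.]), 88.2) zmax 0.009
scene tile_brakepad 0.34 [191.1, 139.3, 15.7, 18.6] [ 536. -399.] (array([ 536.7, -398.6]), array([41.7, 87.3]), 67.8) zmax 0.019
scene tile_wrench 0.83 [262.2, 249.6, 61.8, 57.0] [641. 162.] (array([640.9, 160.8]), array([ 40.8, 135.3]), -78.5) zmax 0.009
scene tape 0.95 [234.6, 221.0, 26.8, 33.9] [647. -10.] (array([646.7, -10.2]), array([78.7, 81.6]), 50.8) zmax 0.025
scene tin 0.82 [298.2, 180.9, 20.1, 28.6] [433.   0.] (array([4.319e+02, 1.000e-01]), array([60.5, 62.3]), 12.0) zmax 0.044
```

View pics/crop.png

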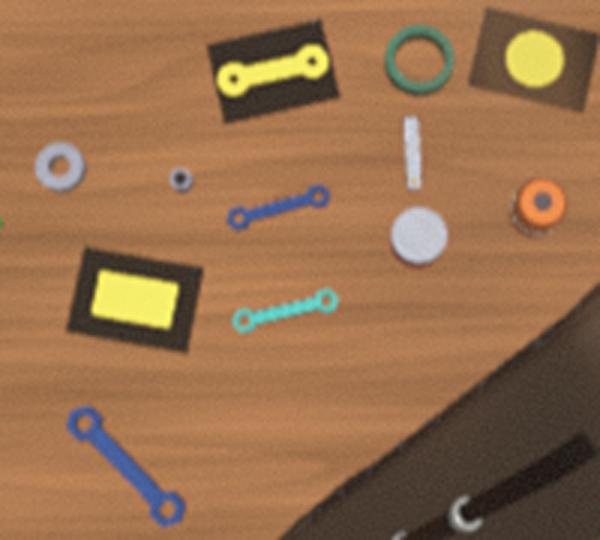

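The crop confirms it: the small blue wrench is at crop (278,207), the turquoise one at (285,310) and the larger blue one at (125,465). I'll start with the filter.

```bash
cat > go.py <<'E'
import sys,numpy as np
from station import arm
from scipy.spatial.transform import Rotation as R
# usage: go.py x y z [closing-line angle deg] (mm)
s=arm.get_state();r=R.from_euler("xyz",s["ee_rot"]);p=s["eef_pos"]*1000
t=np.array([float(a) for a in sys.argv[1:4]])
l=r.inv().apply(t-p)/25;turn=0
yaw=np.degrees(s["ee_rot"][2])
if len(sys.argv)>4:
    dy=(float(sys.argv[4])-(yaw-90)+90)%180-90   # smallest yaw change
    turn=-dy/5
print("rows target",np.round(l,2),"turn",round(turn,2),"min rows",np.linalg.norm(l)/2.5,abs(turn)/2.14,"| t %.2f yaw %.1f pos"%(s["t"],yaw),np.round(p,1),"q",np.round(s["q"],2),"f",np.round(s["force"],1),"w %.4f"%s["width"])
E
python3 go.py 458.5 -134.5 190; python3 go.py 458.5 -134.5 100;python3 go.py 458.5 -134.5 22
```

```text
rows target [-15.16  15.36   1.46] turn 0 min rows 8.650100958556504 0.0 | t 1.25 yaw -158.8 pos [ 243.9 -629.4  226.6] q [-0.91  0.36  0.01  0.   -1.22 -0.29] f [-0.5 -0.2 -0.2] w 0.0881
rows target [-15.16  15.36   5.06] turn 0 min rows 8.864724922378574 0.0 | t 1.25 yaw -158.8 pos [ 243.9 -629.4  226.6] q [-0.91  0.36  0.01  0.   -1.22 -0.29] f [-0.5 -0.2 -0.2] w 0.0881
rows target [-15.16  15.36   8.18] turn 0 min rows 9.23016033400812 0.0 | t 1.25 yaw -158.8 pos [ 243.9 -629.4  226.6] q [-0.91  0.36  0.01  0.   -1.22 -0.29] f [-0.5 -0.2 -0.2] w 0.0881
```

```bash
python3 -m crank '[[[-15.16,15.36,3.5,0],[-15.16,15.36,3.5,0],[-15.16,15.36,3.5,0],[-15.16,15.36,3.5,0],[-15.16,15.36,3.5,0],[-15.16,15.36,3.5,0],[-15.16,15.36,3.5,0],[-15.16,15.36,3.5,0],[-15.16,15.36,3.5,0],[-15.16,15.36,3.5,0],[-15.16,15.36,3.5,0]]]' 0 20; python3 go.py 458.5 -134.5 22
python3 - <<'E'
from h import *
ims=[]
for cam,(u,v) in(("top",(380,187)),("scene",(270,170))):
    p,d=arm.grab_frame(cam)
    ims.append(cv2.resize(p[v-50:v+50,u-50:u+50],None,fx=4,fy=4,interpolation=cv2.INTER_CUBIC))
    for r in arm.trace("tile_bearing",cam)[:1]:
        h=cv2.cvtColor(p,cv2.COLOR_RGB2HSV);m=r["mask"]&(h[...,0]>20)&(h[...,0]<38)&(h[...,1]>120)&(h[...,2]>90)
        q=plane(cam,m,.006);print(cam,r["score"],q.mean(0)*1000,rect(q))
cv2.imwrite("pics/f1.png",np.hstack(ims)[:,:,::-1])
E
```

```text
t: 2.62
eef_pos: [0.4585, -0.1342, 0.1391]
ee_rot: [-3.142, -0.0, -2.771]
force: [0.2, -0.0, 0.3]
width: 0.0874
gripper_force: 0.0
rows target [ 0.   -0.01  4.69] turn 0 min rows 1.8743157325874293 0.0 | t 2.62 yaw -158.8 pos [ 458.5 -134.2  139.1] q [ 0.13  0.11 -0.53  0.   -0.92 -1.33] f [ 0.2 -0.   0.3] w 0.0874
top 0.55 [ 380.17022418 -330.95317398] (array([ 381. , -331.1]), array([70.6, 71.7]), 41.7)
scene 0.79 [ 385.68708453 -325.86150282] (array([ 384.1, -323.1]), array([53.3, 71.9]), -13.0)
```

View pics/f1.png

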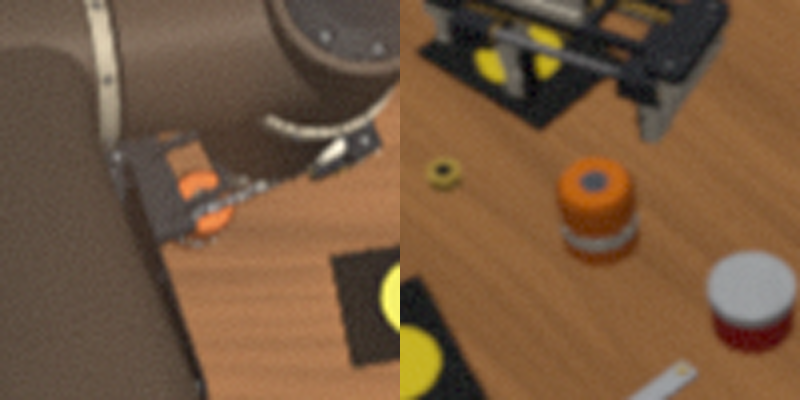

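The top crop shows the gripper straddling the filter near (205,205), and the scene crop shows the filter standing clear. I'll descend and grip.

```bash
python3 -m crank '[[[0,0,1.5,0],[0,0,3,0],[0,0,4,0],[0,0,4.75,0],[0,0,4.75,0]]]' 0 20; python3 -m crank '[[[0,0,0,0],[0,0,0,0],[0,0,0,0],[0,0,0,0],[0,0,0,0],[0,0,0,0]]]' 1 20; python3 -m crank '[[[0,0,-1,0],[0,0,-3,0],[0,0,-3,0]]]' ; python3 go.py 646 -148.5 95; python3 go.py 646 -148.5 26.5
```

```text
t: 3.45
eef_pos: [0.4573, -0.1352, 0.0193]
ee_rot: [3.141, -0.003, -2.773]
force: [0.7, 0.4, 1.1]
width: 0.0876
gripper_force: 0.0
t: 4.2
eef_pos: [0.4593, -0.1344, 0.021]
ee_rot: [-3.141, 0.001, -2.771]
force: [-0.5, -1.9, 6.6]
width: 0.0578
gripper_force: 20.0
t: 4.58
eef_pos: [0.4608, -0.1341, 0.0984]
ee_rot: [-3.14, 0.006, -2.771]
force: [-0.4, 0.6, -2.2]
width: 0.0573
gripper_force: 20.0
rows target [-6.7  -3.22  0.18] turn 0 min rows 2.9733993146524886 0.0 | t 4.58 yaw -158.8 pos [ 460.8 -134.1   98.4] q [ 0.13  0.16 -0.59  0.   -0.81 -1.33] f [-0.4  0.6 -2.2] w 0.0573
rows target [-6.68 -3.21  2.92] turn 0 min rows 3.187899224490908 0.0 | t 4.58 yaw -158.8 pos [ 460.8 -134.1   98.4] q [ 0.13  0.16 -0.59  0.   -0.81 -1.33] f [-0.4  0.6 -2.2] w 0.0573
```

```bash
python3 -m crank '[[[-2,-1,0,0],[-4,-2,0,0],[-6,-3,0,0],[-6.8,-3.2,0,0],[-6.8,-3.2,0,0],[-6.8,-3.2,0,0],[-6.8,-3.2,0,0]]]' ; python3 go.py 646 -148.5 27.5
```

```text
t: 5.45
eef_pos: [0.645, -0.1474, 0.0951]
ee_rot: [3.141, -0.001, -2.772]
force: [0.5, 0.3, -2.9]
width: 0.0576
gripper_force: 20.0
rows target [-0.02 -0.06  2.7 ] turn 0 min rows 1.0820309952406932 0.0 | t 5.45 yaw -158.8 pos [ 645.  -147.4   95.1] q [ 0.07  0.44 -0.18 -0.   -0.95 -1.27] f [ 0.5  0.3 -2.9] w 0.0576
```

```bash
python3 -m crank '[[[0,-0.04,1,0],[0,-0.04,1.8,0],[0,-0.04,2.3,0],[0,-0.04,2.5,0],[0,-0.04,2.6,0],[0,-0.04,2.65,0],[0,-0.04,2.7,0],[0,-0.04,2.7,0]]]' ; python3 go.py 646 -148.5 27.5
```

```text
t: 6.45
eef_pos: [0.6464, -0.1484, 0.028]
ee_rot: [-3.141, 0.0, -2.772]
force: [0.4, 0.6, -2.0]
width: 0.0576
gripper_force: 20.0
rows target [0.02 0.   0.02] turn 0 min rows 0.01096064001617022 0.0 | t 6.45 yaw -158.8 pos [ 646.4 -148.4   28. ] q [ 0.07  0.51 -0.24  0.   -0.82 -1.27] f [ 0.4  0.6 -2. ] w 0.0576
```

```bash
python3 -m crank '[[[0,0,0.04,0],[0,0,0.04,0],[0,0,0.04,0]]]'; python3 -m crank '[[[0,0,0.04,0],[0,0,0.04,0],[0,0,0.04,0]]]'
```

```text
t: 6.82
eef_pos: [0.6465, -0.1484, 0.0271]
ee_rot: [-3.141, 0.0, -2.772]
force: [-1.4, 1.1, 1.1]
width: 0.0577
gripper_force: 20.0
t: 7.2
eef_pos: [0.6465, -0.1484, 0.0271]
ee_rot: [-3.141, 0.001, -2.771]
force: [-4.0, 1.6, 9.1]
width: 0.0578
gripper_force: 20.0
```

```bash
python3 -m crank '[[[0,0,0,0],[0,0,0,0],[0,0,0,0],[0,0,0,0]]]' 0 20; python3 -m crank '[[[0,0,-1,0],[0,0,-3,0],[0,0,-5,0],[0,0,-5,0]]]' ;  python3 go.py 526.3 408.5 100; python3 go.py 526.3 408.5 4
```

```text
t: 7.7
eef_pos: [0.6463, -0.1484, 0.0256]
ee_rot: [3.142, -0.0, -2.772]
force: [-0.8, 0.3, 0.2]
width: 0.0867
gripper_force: 0.0
t: 8.2
eef_pos: [0.6491, -0.1487, 0.156]
ee_rot: [-3.138, 0.008, -2.771]
force: [-0.4, -0.1, -0.5]
width: 0.0873
gripper_force: 0.0
rows target [-3.47 22.56  2.18] turn 0 min rows 9.172567932790347 0.0 | t 8.20 yaw -158.8 pos [ 649.1 -148.7  156. ] q [ 0.07  0.39 -0.11  0.   -1.06 -1.27] f [-0.4 -0.1 -0.5] w 0.0873
rows target [-3.44 22.58  6.02] turn 0 min rows 9.447081337062658 0.0 | t 8.20 yaw -158.8 pos [ 649.1 -148.7  156. ] q [ 0.07  0.39 -0.11  0.   -1.06 -1.27] f [-0.4 -0.1 -0.5] w 0.0873
```

```bash
python3 -m crank '[[[-3.6,22.6,2,0],[-3.6,22.6,2,0],[-3.6,22.6,2,0],[-3.6,22.6,2,0],[-3.6,22.6,2,0],[-3.6,22.6,2,0],[-3.6,22.6,2,0],[-3.6,22.6,2,0],[-3.6,22.6,2,0],[-3.6,22.6,2,0],[-3.6,22.6,2,0],[-3.6,22.6,2,0]]]'; python3 go.py 526.3 408.5 4
python3 - <<'E'
from h import *
for cam in("top","scene"):
    p,d=arm.grab_frame(cam);W=world(cam,d)
    for n,h in(("filter",.072),("bearing",.018)):
        for r in arm.trace(n,cam)[:1]:
            mt=r["mask"]&(d>0)&(abs(W[...,2]-h)<.006)
            if mt.sum()>5: print(cam,n,r["score"],r["extent"],W[mt].mean(0)*1000,rect(W[mt][:,:2]))
    h=cv2.cvtColor(p,cv2.COLOR_RGB2HSV)
    if cam=="scene": cv2.imwrite("pics/s2.png",p[:,:,::-1])
E
```

```text
t: 9.7
eef_pos: [0.5262, 0.4096, 0.1006]
ee_rot: [-3.141, -0.001, -2.773]
force: [0.9, -0.0, -0.0]
width: 0.0875
gripper_force: 0.0
rows target [ 0.01 -0.04  3.87] turn 0 min rows 1.5463497521358753 0.0 | t 9.70 yaw -158.9 pos [526.2 409.6 100.6] q [ 0.95  0.44 -0.16 -0.   -0.97 -2.16] f [ 0.9 -0.  -0. ] w 0.0875
top filter 0.85 [369.6, 127.8, 19.3, 21.0] [ 639.67594831 -146.72089822   71.12374279] (array([ 639.5, -147.4]), array([51.2, 54. ]), -3.2)
top bearing 0.51 [212.8, 168.8, 14.9, 17.1] [522.03865681 407.16878517  17.37641117] (array([523.2, 407.4]), array([51.6, 53.4]), -47.4)
scene filter 0.63 [201.0, 190.1, 24.8, 30.4] [ 647.06870938 -145.19083724   70.73381185] (array([ 645.3, -147.4]), array([51.9, 52.5]), 53.1)
scene bearing 0.66 [380.9, 303.9, 23.7, 22.6] [529.51972416 408.88633838  16.62113106] (array([528.3, 409.3]), array([53.9, 54.3]), 41.6)
```

View pics/s2.png

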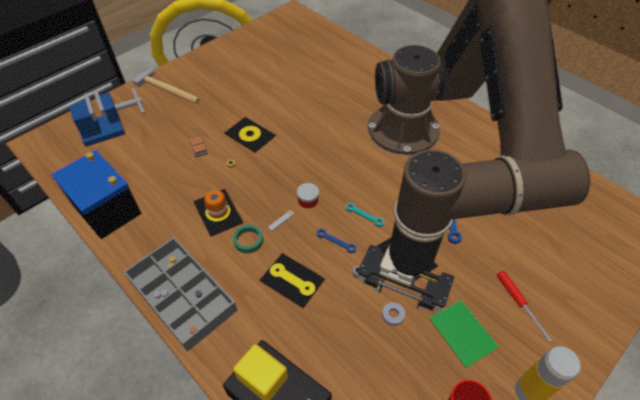

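The scene view shows the filter standing on its tile at about (216,203) with yellow around it. The gripper is over by the bearing at (393,313). I'll check the filter's centring on the picture plane.

```bash
cat >> h.py <<'E'
def above(cam,d,xy,h,rad=.05,tol=.006):
    "plane-projected centre of what lies near height h round xy, and the depth-based one"
    W=world(cam,d);m=(d>0)&(abs(W[...,2]-h-.002)<tol)&(np.hypot(W[...,0]-xy[0],W[...,1]-xy[1])<rad)
    return m,rect(plane(cam,m,h)),rect(W[m][:,:2]),W[m][:,2].mean()*1000
E
python3 - <<'E'
from h import *
for cam in("top","scene"):
    z=np.load(cam+"0.npz");print(cam,"before",above(cam,z["d"],(.458,-.134),.066)[1:])
    z0=world(cam,z["d"])
    p,d=arm.grab_frame(cam);print(cam,"after",above(cam,d,(.643,-.147),.072)[1:])
    print("bearing",above(cam,z["d"],(.526,.408),.018)[1:])
    m=(d>0)&(np.hypot(z0[...,0]-.55,z0[...,1]-.05)<.04);print("table z",z0[m][:,2].mean())
    # dark tile
    for n in ["tile_filter"]:
        r=arm.trace(n,cam)[0];print(r["score"],rect(plane(cam,r["mask"],.006)))
E
```

```text
top before ((array([ 456.5, -136.5]), array([48.5, 49.2]), 43.1), (array([ 456.8, -136.7]), array([49.3, 49.7]), -46.9), np.float64(66.13995765129538))
top after ((array([ 641.6, -146.3]), array([49.4, 53.3]), 73.8), (array([ 641.6, -146.6]), array([49.8, 52.5]), 78.2), np.float64(72.05201874339372))
bearing ((array([523.6, 407.8]), array([51.6, 53.9]), 0.7), (array([524.5, 408.7]), array([53.4, 53.8]), -43.3), np.float64(17.784354027680063))
table z -0.0002597987339509058
0.67 (array([ 640.9, -147.5]), array([104.3, 144. ]), 73.7)
scene before ((array([ 462.5, -134.5]), array([48.6, 52.7]), 29.4), (array([ 461.3, -135.8]), array([49.3, 51. ]), 25.9), np.float64(65.49061679551954))
scene after ((array([ 647.3, -144.5]), array([51.7, 52.5]), -10.2), (array([ 646.6, -146.1]), array([51. , 52.8]), -7.8), np.float64(71.35436595691128))
bearing ((array([529.5, 409.6]), array([52.3, 53.9]), -44.3), (array([528.8, 409.1]), array([53.9, 54.1]), -29.5), np.float64(16.942578165533657))
table z -0.000990828817503787
0.8 (array([ 646.5, -147.3]), array([102.1, 146.8]), 76.7)
```

```bash
python3 -m crank '[[[0,-0.03,1.5,0],[0,-0.03,2.8,0],[0,-0.03,3.5,0],[0,-0.03,3.75,0],[0,-0.03,3.85,0],[0,-0.03,3.85,0]]]' ; python3 -m crank '[[[0,0,0,0],[0,0,0,0],[0,0,0,0],[0,0,0,0],[0,0,0,0],[0,0,0,0]]]' 1 20; python3 -m crank '[[[0,0,-1,0],[0,0,-3,0],[0,0,-4.2,0],[0,0,-4.2,0],[0,0,-4.2,0]]]'; python3 go.py 381.3 -331.3 105
```

```text
t: 10.95
eef_pos: [0.5267, 0.4107, 0.0055]
ee_rot: [3.141, 0.001, -2.772]
force: [-0.5, 0.3, 0.3]
width: 0.0878
gripper_force: 0.0
t: 11.7
eef_pos: [0.5263, 0.4099, 0.0048]
ee_rot: [-3.141, -0.0, -2.772]
force: [0.7, -4.4, 4.1]
width: 0.0548
gripper_force: 20.0
t: 12.32
eef_pos: [0.5255, 0.4098, 0.1083]
ee_rot: [-3.141, -0.002, -2.772]
force: [-0.4, 0.2, -3.4]
width: 0.0543
gripper_force: 20.5
rows target [ 16.08 -25.56   0.16] turn 0 min rows 12.080807911368327 0.0 | t 12.32 yaw -158.8 pos [525.5 409.8 108.3] q [ 0.95  0.44 -0.15 -0.   -0.98 -2.15] f [-0.4  0.2 -3.4] w 0.0543
```

```bash
python3 -m crank '[[[16,-25.5,0,0],[16,-25.5,0,0],[16,-25.5,0,0],[16,-25.5,0,0],[16,-25.5,0,0],[16,-25.5,0,0],[16,-25.5,0,0],[16,-25.5,0,0],[16,-25.5,0,0],[16,-25.5,0,0],[16,-25.5,0,0],[16,-25.5,0,0]]]'; python3 -m crank '[[[0,0,0,0],[0,0,0,0]]]'; python3 go.py 381.3 -331.3 30; python3 go.py 381.3 -331.3 12
python3 - <<'E'
from h import *
for cam in("top","scene"):
    p,d=arm.grab_frame(cam);s=arm.get_state();c=s["eef_pos"];print(cam,above(cam,d,c[:2],c[2]+.0132,.035)[1:])
E
```

```text
t: 13.82
eef_pos: [0.3828, -0.3278, 0.1082]
ee_rot: [3.14, -0.001, -2.772]
force: [2.0, -0.4, -2.1]
width: 0.0547
gripper_force: 20.5
t: 14.08
eef_pos: [0.383, -0.3261, 0.1081]
ee_rot: [3.139, -0.002, -2.774]
force: [-0.8, -0.4, -1.9]
width: 0.0548
gripper_force: 20.5
rows target [ 0.13 -0.18  3.12] turn 0 min rows 1.2524024894444534 0.0 | t 14.07 yaw -158.9 pos [ 383.  -326.1  108.1] q [-0.31  0.19 -0.52 -0.   -0.86 -0.89] f [-0.8 -0.4 -1.9] w 0.0548
rows target [ 0.13 -0.18  3.84] turn 0 min rows 1.53982586673123 0.0 | t 14.07 yaw -158.9 pos [ 383.  -326.1  108.1] q [-0.31  0.19 -0.52 -0.   -0.86 -0.89] f [-0.8 -0.4 -1.9] w 0.0548
top ((array([ 381.4, -332.9]), array([ 7.3, 32. ]), 0.6), (array([ 381.5, -333.3]), array([ 7.4, 32.6]), -1.3), np.float64(120.4690002742845))
scene ((array([ 388.9, -327. ]), array([45.7, 66.2]), 72.0), (array([ 390.2, -323.9]), array([44. , 58.1]), 74.4), np.float64(121.8527374745866))
```

```bash
python3 -m crank '[[[0.13,-0.17,1,0],[0.13,-0.17,2,0],[0.13,-0.17,3,0],[0.13,-0.17,3.4,0],[0.13,-0.17,3.6,0],[0.13,-0.17,3.75,0],[0.13,-0.17,3.8,0],[0.13,-0.17,3.8,0],[0.13,-0.17,3.8,0]]]';python3 go.py 381.3 -331.3 10.8
```

```text
t: 15.3
eef_pos: [0.3829, -0.3315, 0.0149]
ee_rot: [-3.141, 0.0, -2.772]
force: [-0.2, -1.0, -2.4]
width: 0.0546
gripper_force: 20.5
rows target [0.06 0.03 0.16] turn 0 min rows 0.07090549972005619 0.0 | t 15.30 yaw -158.8 pos [ 382.9 -331.5   14.9] q [-0.33  0.33 -0.61  0.   -0.63 -0.88] f [-0.2 -1.  -2.4] w 0.0546
```

```bash
python3 -m crank '[[[0.05,0.03,0.06,0],[0.05,0.03,0.1,0],[0.05,0.03,0.1,0],[0.05,0.03,0.1,0]]]'; python3 -m crank '[[[0,0,0.04,0],[0,0,0.04,0],[0,0,0.04,0]]]'
```

```text
t: 15.8
eef_pos: [0.3813, -0.3311, 0.012]
ee_rot: [3.142, -0.0, -2.772]
force: [0.1, -0.2, -2.6]
width: 0.0544
gripper_force: 20.5
t: 16.18
eef_pos: [0.3813, -0.3311, 0.011]
ee_rot: [3.142, -0.0, -2.772]
force: [0.9, 0.1, -1.8]
width: 0.0544
gripper_force: 20.5
```

```bash
python3 -m crank '[[[0,0,0.03,0],[0,0,0.03,0],[0,0,0.03,0]]]';  python3 -m crank '[[[0,0,0.02,0],[0,0,0.02,0],[0,0,0.02,0]]]'
```

```text
t: 16.55
eef_pos: [0.3814, -0.3311, 0.0107]
ee_rot: [-3.141, 0.0, -2.772]
force: [-2.7, 2.3, 6.1]
width: 0.0545
gripper_force: 20.5
t: 16.92
eef_pos: [0.3814, -0.3311, 0.0106]
ee_rot: [-3.141, 0.0, -2.771]
force: [-3.3, 3.2, 12.1]
width: 0.055
gripper_force: 20.5
```

```bash
python3 -m crank '[[[0,0,0,0],[0,0,0,0],[0,0,0,0],[0,0,0,0]]]' 0 20; python3 -m crank '[[[0,0,-1,0],[0,0,-3,0],[0,0,-4,0],[0,0,-4,0],[0,0,-4,0]]]'; python3 go.py 534.8 -396.5 100 -20.5
python3 - <<'E'
from h import *
for cam in("top","scene"):
    z=np.load(cam+"0.npz");print(cam,"pad",above(cam,z["d"],(.535,-.396),.016,.06)[1:])
    p,d=arm.grab_frame(cam)
    print("bearing",above(cam,d,(.381,-.331),.024,.045)[1:])
    if cam=="scene":cv2.imwrite("pics/s3.png",cv2.resize(p[60:220,140:340],None,fx=3,fy=3)[:,:,::-1])
E
```

```text
t: 17.42
eef_pos: [0.3813, -0.3311, 0.0097]
ee_rot: [3.142, -0.0, -2.772]
force: [-0.1, -0.6, -0.9]
width: 0.0862
gripper_force: 0.0
t: 18.05
eef_pos: [0.3809, -0.3309, 0.1093]
ee_rot: [3.141, -0.0, -2.772]
force: [0.1, 0.7, -0.2]
width: 0.0874
gripper_force: 0.0
rows target [-4.79 -4.67  0.37] turn -9.67 min rows 2.6810515769084806 4.5166683863557475 | t 18.05 yaw -158.8 pos [ 380.9 -330.9  109.3] q [-0.33  0.19 -0.52 -0.   -0.86 -0.88] f [ 0.1  0.7 -0.2] w 0.0874
top pad ((array([ 531.1, -398.3]), array([37.1, 62.3]), 69.1), (array([ 531.9, -398.9]), array([36.7, 62.6]), 68.0), np.float64(15.902686114269548))
bearing ((array([0., 0.]), array([0., 0.]), 0.0), (array([0., 0.]), array([0., 0.]), 0.0), np.float64(nan))
scene pad ((array([ 538.3, -391.9]), array([35.6, 77.3]), 70.1), (array([ 537.1, -394.9]), array([35.6, 76.8]), 70.3), np.float64(15.783886607186194))
bearing ((array([ 384.2, -327.9]), array([52.4, 55.2]), 45.9), (array([ 383.2, -328.7]), array([51.9, 57.4]), 53.3), np.float64(23.348528489055628))h.py:21: RuntimeWarning: Mean of empty slice.
  return m,rect(plane(cam,m,h)),rect(W[m][:,:2]),W[m][:,2].mean()*1000
  ret = ret.dtype.type(ret / rcount)
```

View pics/s3.png

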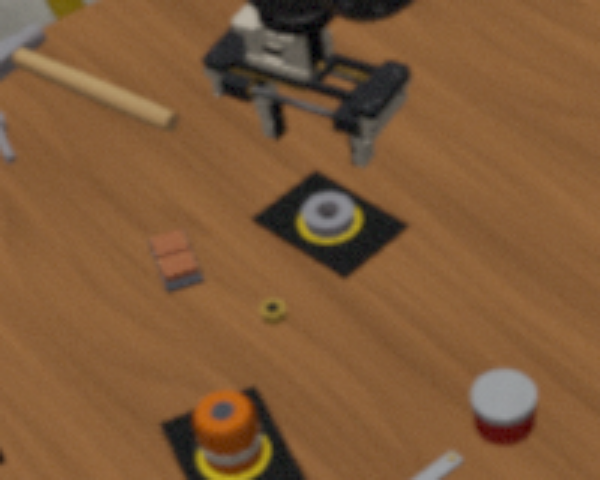

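The crop shows the bearing on its ring tile at (328,212) with yellow around it, the pad at (176,260) and the nut at (272,310). Next is the brake pad.

```bash
python3 -m crank '[[[-4.8,-4.7,0.4,-9.67],[-4.8,-4.7,0.4,-9.67],[-4.8,-4.7,0.4,-9.67],[-4.8,-4.7,0.4,-9.67],[-4.8,-4.7,0.4,-9.67],[-4.8,-4.7,0.4,-9.67],[-4.8,-4.7,0.4,-9.67],[-4.8,-4.7,0.4,-9.67]]]'; python3 go.py 535 -396 4 -20.5;  python3 - <<'E'
from h import *
p,d=arm.grab_frame("top")
cv2.imwrite("pics/s4.png",cv2.resize(p[110:310,340:540],None,fx=3,fy=3)[:,:,::-1])
print("bearing",above("top",d,(.381,-.331),.024,.045)[1:])
E
```

```text
t: 19.15
eef_pos: [0.5355, -0.3972, 0.0997]
ee_rot: [3.141, -0.0, -1.929]
force: [-0.6, -0.1, 0.3]
width: 0.0878
gripper_force: 0.0
rows target [-0.04  0.04  3.83] turn -0.01 min rows 1.5311121800215601 0.002881235712289436 | t 19.15 yaw -110.5 pos [ 535.5 -397.2   99.7] q [-0.35  0.44 -0.16  0.   -0.96 -0.01] f [-0.6 -0.1  0.3] w 0.0878
bearing ((array([0., 0.]), array([0., 0.]), 0.0), (array([0., 0.]), array([0., 0.]), 0.0), np.float64(nan))h.py:21: RuntimeWarning: Mean of empty slice.
  return m,rect(plane(cam,m,h)),rect(W[m][:,:2]),W[m][:,2].mean()*1000
  ret = ret.dtype.type(ret / rcount)
```

View pics/s4.png

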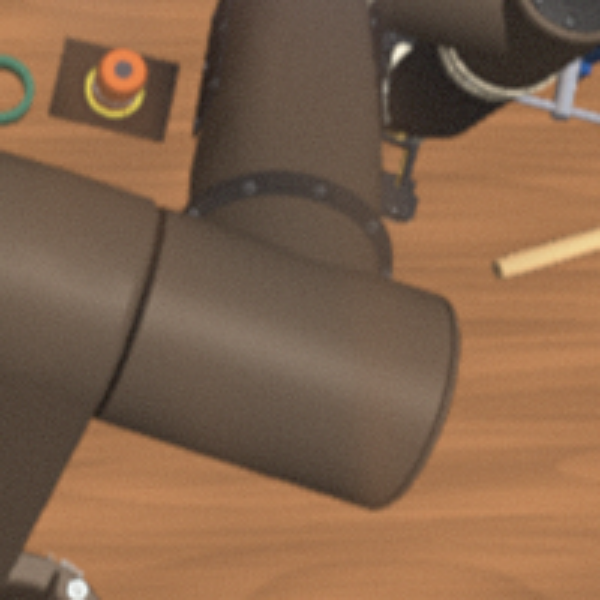

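The top crop shows the arm hiding the pad and the bearing tile, with the filter on its tile at (122,72). I'll descend onto the pad.

```bash
python3 -m crank '[[[-0.02,0.02,1.5,0],[-0.02,0.02,2.8,0],[-0.02,0.02,3.5,0],[-0.02,0.02,3.75,0],[-0.02,0.02,3.86,0],[-0.02,0.02,3.86,0],[-0.02,0.02,3.86,0]]]' ; python3 -m crank '[[[0,0,0,0],[0,0,0,0]]]'
```

```text
t: 20.08
eef_pos: [0.5359, -0.3969, 0.0043]
ee_rot: [-3.14, -0.0, -1.928]
force: [0.5, -0.2, -0.6]
width: 0.0876
gripper_force: 0.0
t: 20.32
eef_pos: [0.5355, -0.3967, 0.0036]
ee_rot: [-3.141, -0.0, -1.928]
force: [-1.2, -0.1, -0.0]
width: 0.0876
gripper_force: 0.0
```

```bash
python3 -m crank '[[[0,0,0.06,0],[0,0,0.06,0],[0,0,0.06,0],[0,0,0.06,0],[0,0,0.06,0],[0,0,0.06,0],[0,0,0.06,0]]]' 1 25; python3 -m crank '[[[0,0,-0.5,0],[0,0,-2,0],[0,0,-4,0],[0,0,-4.2,0],[0,0,-4.2,0]]]'; python3 go.py 372 322.5 105 -11.7
python3 - <<'E'
from h import *
p,d=arm.grab_frame("scene")
cv2.imwrite("pics/s5.png",cv2.resize(p[60:200,120:320],None,fx=3,fy=3)[:,:,::-1])
E
```

```text
t: 21.2
eef_pos: [0.5355, -0.3967, 0.0018]
ee_rot: [-3.141, -0.0, -1.928]
force: [1.5, -0.5, -1.7]
width: 0.0393
gripper_force: 25.0
t: 21.82
eef_pos: [0.5353, -0.3965, 0.1077]
ee_rot: [-3.14, 0.0, -1.928]
force: [-0.4, 0.7, -1.9]
width: 0.0391
gripper_force: 25.0
rows target [-24.66  16.18   0.1 ] turn -1.76 min rows 11.797727895678081 0.8205012780617473 | t 21.82 yaw -110.5 pos [ 535.3 -396.5  107.7] q [-0.35  0.43 -0.16 -0.   -0.98 -0.01] f [-0.4  0.7 -1.9] w 0.0391
```

View pics/s5.png

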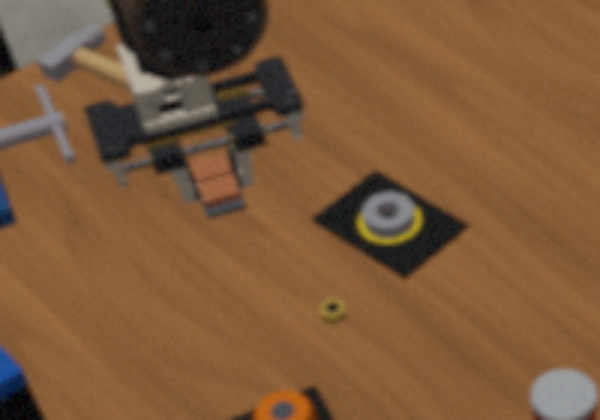

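The crop shows the pad held level at about (215,180), with the bearing on its tile at (388,213). I'll carry the pad to its tile.

```bash
python3 -m crank '[[[-24.65,16.15,0.1,-1.76],[-24.65,16.15,0.1,-1.76],[-24.65,16.15,0.1,-1.76],[-24.65,16.15,0.1,-1.76],[-24.65,16.15,0.1,-1.76],[-24.65,16.15,0.1,-1.76],[-24.65,16.15,0.1,-1.76],[-24.65,16.15,0.1,-1.76],[-24.65,16.15,0.1,-1.76],[-24.65,16.15,0.1,-1.76],[-24.65,16.15,0.1,-1.76],[-24.65,16.15,0.1,-1.76]]]'; python3 -m crank '[[[0,0,0,0],[0,0,0,0],[0,0,0,0],[0,0,0,0]]]';python3 go.py 372 322.5 9 -11.7
python3 - <<'E'
from h import *
for cam in("top","scene"):
    p,d=arm.grab_frame(cam)
    print(cam,"bearing",above(cam,d,(.381,-.331),.024,.045)[1:])
    r=arm.trace("tile_bearing",cam)
    if r: print(r[0]["score"],rect(plane(cam,r[0]["mask"],.006)),r[0]["extent"])
E
```

```text
t: 23.38
eef_pos: [0.3712, 0.3235, 0.1033]
ee_rot: [3.141, -0.002, -1.773]
force: [0.9, -0.3, -1.0]
width: 0.0395
gripper_force: 25.0
t: 23.88
eef_pos: [0.3728, 0.3209, 0.1043]
ee_rot: [3.142, -0.0, -1.776]
force: [0.3, 0.5, -1.2]
width: 0.0392
gripper_force: 25.0
rows target [-0.06  0.04  3.81] turn -0.01 min rows 1.5247059857735565 0.003373712830271003 | t 23.88 yaw -101.7 pos [372.8 320.9 104.3] q [ 1.11  0.18 -0.55 -0.   -0.84 -1.32] f [ 0.3  0.5 -1.2] w 0.0392
top bearing ((array([ 379.8, -328.9]), array([51.6, 54.9]), 88.4), (array([ 378. , -328.7]), array([51.8, 54.6]), -49.6), np.float64(24.01192460679576))
0.71 (array([ 378.2, -329.9]), array([ 96.5, 140.2]), -82.9) [413.6, 194.7, 42.5, 34.6]
scene bearing ((array([ 383.9, -327.6]), array([52.3, 55.2]), 45.9), (array([ 381.8, -329.3]), array([51.1, 55.4]), 46.3), np.float64(23.326110939844327))
0.7 (array([ 383. , -329.1]), array([106.2, 146.2]), -82.1) [225.6, 115.2, 48.7, 35.0]
```

```bash
python3 -m crank '[[[-0.05,0.04,1,0],[-0.05,0.04,2,0],[-0.05,0.04,3,0],[-0.05,0.04,3.5,0],[-0.05,0.04,3.7,0],[-0.05,0.04,3.76,0],[-0.05,0.04,3.76,0],[-0.05,0.04,3.76,0],[-0.05,0.04,3.76,0]]]'; python3 -m crank '[[[0,0,0,0],[0,0,0,0],[0,0,0,0]]]';python3 go.py 372 322.5 7.8 -11.7
```

```text
t: 25.2
eef_pos: [0.3719, 0.3235, 0.0107]
ee_rot: [-3.141, 0.001, -1.774]
force: [-0.1, -1.1, -1.7]
width: 0.0393
gripper_force: 25.0
t: 25.58
eef_pos: [0.3718, 0.3233, 0.0103]
ee_rot: [-3.142, -0.0, -1.774]
force: [-0.1, -0.4, -2.7]
width: 0.0396
gripper_force: 25.0
rows target [ 0.03 -0.01  0.1 ] turn 0.01 min rows 0.04209113145179709 0.003804056232077689 | t 25.57 yaw -101.7 pos [371.8 323.3  10.3] q [ 1.12  0.32 -0.64  0.   -0.61 -1.32] f [-0.1 -0.4 -2.7] w 0.0396
```

```bash
python3 -m crank '[[[0.03,0,0.05,0],[0.03,0,0.08,0],[0.03,0,0.08,0],[0.03,0,0.08,0]]]'; python3 -m crank '[[[0,0,0.03,0],[0,0,0.03,0],[0,0,0.03,0]]]'
```

```text
t: 26.08
eef_pos: [0.3716, 0.3226, 0.0083]
ee_rot: [3.142, -0.0, -1.774]
force: [1.0, -1.0, -1.9]
width: 0.0394
gripper_force: 25.0
t: 26.45
eef_pos: [0.3717, 0.3226, 0.0078]
ee_rot: [-3.141, 0.0, -1.774]
force: [-1.6, -0.7, 3.6]
width: 0.0396
gripper_force: 25.0
```

```bash
python3 -m crank '[[[0,0,0,0],[0,0,0,0],[0,0,0,0],[0,0,0,0]]]' 0; python3 -m crank '[[[0,0,-1,0],[0,0,-3,0],[0,0,-4,0],[0,0,-4,0],[0,0,-4,0]]]'; python3 go.py 472.5 160 100 13
python3 - <<'E'
from h import *
for cam in("top","scene"):
    z=np.load(cam+"0.npz")
    h=cv2.cvtColor(z["p"],cv2.COLOR_RGB2HSV);W=world(cam,z["d"])
    m=(np.hypot(W[...,0]-.472,W[...,1]-.16)<.075)&(h[...,0]>105)&(h[...,0]<130)&(h[...,1]>100)
    q=plane(cam,m,.008);c=q.mean(0);e=np.linalg.svd(q-c)[2][0];print(cam,"wrench",m.sum(),c*1000,np.degrees(np.arctan(e[1]/e[0])),rect(q))
    m=(np.hypot(W[...,0]-.64,W[...,1]-.161)<.08)&(h[...,0]>20)&(h[...,0]<38)&(h[...,1]>120)&(h[...,2]>90)
    q=plane(cam,m,.006);c=q.mean(0);e=np.linalg.svd(q-c)[2][0];print(cam,"tile",m.sum(),c*1000,np.degrees(np.arctan(e[1]/e[0])),rect(q))
    p,d=arm.grab_frame(cam);print("pad",above(cam,d,(.372,.322),.022,.06)[1:])
E
```

```text
t: 26.95
eef_pos: [0.3717, 0.3226, 0.0075]
ee_rot: [3.142, -0.0, -1.774]
force: [-0.2, -0.1, -0.2]
width: 0.074
gripper_force: 0.0
t: 27.58
eef_pos: [0.3714, 0.3222, 0.1071]
ee_rot: [3.141, -0.0, -1.775]
force: [-0.1, -0.6, -0.9]
width: 0.0872
gripper_force: 0.0
rows target [ 5.53 -5.28  0.28] turn -4.94 min rows 3.060698907453294 2.3064680167460008 | t 27.57 yaw -101.7 pos [371.4 322.2 107.1] q [ 1.12  0.17 -0.55 -0.   -0.85 -1.32] f [-0.1 -0.6 -0.9] w 0.0872
top wrench 72 [473.40877733 155.09725556] -75.08748207028403 (array([472.8, 157.8]), array([ 18.1, 112.5]), -75.2)
top tile 372 [638.63021849 161.697783  ] -77.66574307337011 (array([638.6, 161.6]), array([ 45.9, 135.6]), -77.9)
pad ((array([366.3, 319.5]), array([35.6, 61.6]), 78.9), (array([366. , 320.2]), array([36.1, 62.1]), 79.9), np.float64(21.653883559000572))
scene wrench 175 [476.50997631 158.3827321 ] -75.90096782418819 (array([476.6, 157.3]), array([ 24.2, 116.7]), -75.4)
scene tile 558 [640.72089473 161.86510194] -78.32021465469745 (array([640.9, 160.8]), array([ 40.8, 135.3]), -78.5)
pad ((array([372.4, 321.7]), array([37.1, 62.5]), 77.9), (array([371.5, 321.6]), array([37.8, 61.2]), 77.1), np.float64(21.40160822185743))
```

```bash
python3 go.py 473.5 158 100 14.5
```

```text
rows target [ 5.59 -5.33  0.27] turn -5.23 min rows 3.0928829957022375 2.446196257041452 | t 27.68 yaw -101.7 pos [371.3 321.9 106.6] q [ 1.12  0.18 -0.55 -0.   -0.85 -1.32] f [-0.9 -1.4  0.1] w 0.0876
```

```bash
python3 -m crank '[[[5.6,-5.3,0.3,-5.23],[5.6,-5.3,0.3,-5.23],[5.6,-5.3,0.3,-5.23],[5.6,-5.3,0.3,-5.23],[5.6,-5.3,0.3,-5.23],[5.6,-5.3,0.3,-5.23],[5.6,-5.3,0.3,-5.23]]]'; python3 go.py 473.5 158 3 14.5
python3 - <<'E'
from h import *
for cam in("top","scene"):
    p,d=arm.grab_frame(cam);h=cv2.cvtColor(p,cv2.COLOR_RGB2HSV);W=world(cam,d)
    m,a,b,_=above(cam,d,(.372,.322),.022,.06);print(cam,"pad",a,b)
    m=(np.hypot(W[...,0]-.372,W[...,1]-.322)<.07)&(h[...,0]>20)&(h[...,0]<38)&(h[...,1]>120)&(h[...,2]>90)
    print("silhouette",rect(plane(cam,m,.006)))
E
```

```text
t: 28.55
eef_pos: [0.4727, 0.1594, 0.0999]
ee_rot: [3.141, -0.0, -1.317]
force: [-0.7, -0.3, 0.7]
width: 0.0874
gripper_force: 0.0
rows target [ 0.06 -0.02  3.88] turn 0.01 min rows 1.5505185007196882 0.005156257782107013 | t 28.55 yaw -75.4 pos [472.7 159.4  99.9] q [ 0.72  0.2  -0.54 -0.   -0.84 -0.47] f [-0.7 -0.3  0.7] w 0.0874
top pad (array([0., 0.]), array([0., 0.]), 0.0) (array([0., 0.]), array([0., 0.]), 0.0)
silhouette (array([383.6, 281.8]), array([11.3, 19.3]), 54.9)
scene pad (array([372.1, 320.2]), array([37.1, 62.5]), 77.9) (array([371., 320.]), array([37.8, 63.7]), 78.8)
silhouette (array([373.2, 322.4]), array([54.2, 93.2]), 78.5)h.py:21: RuntimeWarning: Mean of empty slice.
  return m,rect(plane(cam,m,h)),rect(W[m][:,:2]),W[m][:,2].mean()*1000
  ret = ret.dtype.type(ret / rcount)
```

Pad is within about 2 mm of its silhouette. Now the wrench.

```bash
python3 -m crank '[[[0.05,-0.02,1.5,0],[0.05,-0.02,2.8,0],[0.05,-0.02,3.5,0],[0.05,-0.02,3.75,0],[0.05,-0.02,3.84,0],[0.05,-0.02,3.84,0],[0.05,-0.02,3.84,0],[0.05,-0.02,3.84,0]]]'; python3 go.py 473.5 158 2.5 14.5
```

```text
t: 29.65
eef_pos: [0.4742, 0.1578, 0.0045]
ee_rot: [-3.141, 0.0, -1.318]
force: [0.1, 0.7, -0.5]
width: 0.0877
gripper_force: 0.0
rows target [-0.01  0.02  0.08] turn -0.0 min rows 0.03450589581184563 0.0009866232166786746 | t 29.65 yaw -75.5 pos [474.2 157.8   4.5] q [ 0.72  0.34 -0.63  0.   -0.6  -0.46] f [ 0.1  0.7 -0.5] w 0.0877
```

```bash
python3 -m crank '[[[0,0,0.06,0],[0,0,0.08,0],[0,0,0.08,0],[0,0,0.08,0],[0,0,0.08,0],[0,0,0.08,0],[0,0,0.08,0],[0,0,0.08,0],[0,0,0.08,0],[0,0,0.08,0]]]' 1 20; python3 -m crank '[[[0,0,-0.5,0],[0,0,-2,0],[0,0,-3.5,0],[0,0,-3.5,0],[0,0,-3.5,0]]]'; python3 go.py 639.8 161.5 90 11.8
python3 - <<'E'
from h import *
p,d=arm.grab_frame("scene")
cv2.imwrite("pics/s6.png",cv2.resize(p[150:350,230:430],None,fx=3,fy=3)[:,:,::-1])
for cam in("top","scene"):
    p,d=arm.grab_frame(cam);z=np.load(cam+"0.npz")
    h=cv2.cvtColor(p,cv2.COLOR_RGB2HSV);W=world(cam,d);s=arm.get_state()["eef_pos"]
    m=(np.hypot(W[...,0]-s[0],W[...,1]-s[1])<.08)&(h[...,0]>105)&(h[...,0]<130)&(h[...,1]>100)&(W[...,2]>.05)&(W[...,2]<.13)
    q=plane(cam,m,s[2]+.006);print(cam,m.sum(),rect(q),s[:2]*1000,W[m][:,2].mean())
E
```

```text
t: 30.9
eef_pos: [0.474, 0.1576, 0.0021]
ee_rot: [-3.141, 0.0, -1.318]
force: [0.2, 0.2, 0.7]
width: 0.0139
gripper_force: 20.0
t: 31.52
eef_pos: [0.4736, 0.1575, 0.0898]
ee_rot: [-3.141, 0.0, -1.318]
force: [0.6, -0.1, -1.4]
width: 0.0139
gripper_force: 20.0
rows target [ 1.51 -6.48 -0.01] turn 0.53 min rows 2.6602269285137696 0.2497722965394308 | t 31.52 yaw -75.5 pos [473.6 157.5  89.8] q [ 0.72  0.21 -0.55 -0.   -0.81 -0.46] f [ 0.6 -0.1 -1.4] w 0.0139
top 21 (array([469.9, 156.8]), array([ 21.5, 114.8]), -74.9) [473.24893982 157.13395416] 0.09796684679814174
scene 83 (array([468.1, 190.7]), array([24.2, 48. ]), -66.6) [473.29792499 157.11411576] 0.09495486928177617
```

View pics/s6.png

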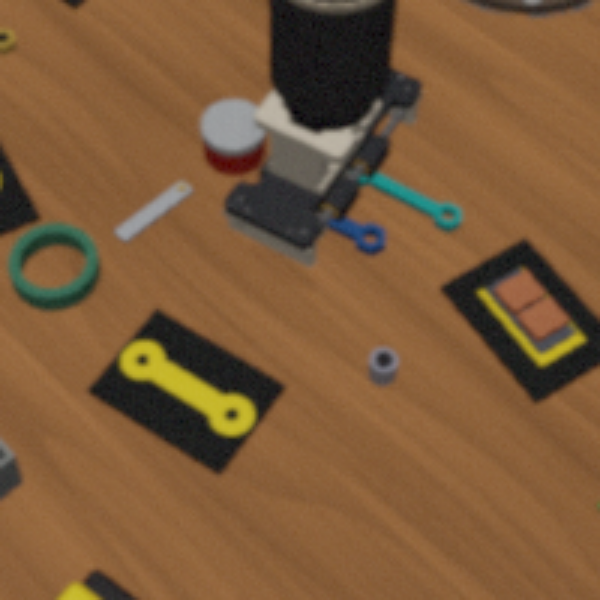

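The crop shows the wrench held level, its head visible at (370,237), and the pad on its tile at (533,303). Moving on to the wrench tile at (188,388).

```bash
python3 -m crank '[[[1.5,-6.48,0,0.54],[1.5,-6.48,0,0.54],[1.5,-6.48,0,0.54],[1.5,-6.48,0,0.54],[1.5,-6.48,0,0.54],[1.5,-6.48,0,0.54],[1.5,-6.48,0,0.54]]]'; python3 -m crank '[[[0,0,1,0],[0,0,2,0],[0,0,2.8,0],[0,0,3,0],[0,0,3.1,0],[0,0,3.1,0],[0,0,3.1,0],[0,0,3.1,0]]]'; python3 go.py 639.8 161.5 8.2 11.8
```

```text
t: 32.55
eef_pos: [0.6395, 0.1621, 0.09]
ee_rot: [-3.141, 0.0, -1.364]
force: [0.4, -0.3, -0.9]
width: 0.0135
gripper_force: 20.0
t: 33.55
eef_pos: [0.6404, 0.1619, 0.0126]
ee_rot: [-3.141, 0.0, -1.365]
force: [0.1, 1.0, -0.6]
width: 0.0136
gripper_force: 20.0
rows target [0.01 0.03 0.18] turn -0.0 min rows 0.07140175260963581 0.0012459676315916325 | t 33.55 yaw -78.2 pos [640.4 161.9  12.6] q [ 0.54  0.53 -0.26  0.   -0.79 -0.34] f [ 0.1  1.  -0.6] w 0.0136
```

```bash
python3 -m crank '[[[0,0.02,0.08,0],[0,0.02,0.14,0],[0,0.02,0.16,0],[0,0.02,0.16,0],[0,0.02,0.16,0]]]'; python3 -m crank '[[[0,0,0.03,0],[0,0,0.03,0],[0,0,0.03,0]]]'
```

```text
t: 34.17
eef_pos: [0.6395, 0.1616, 0.0081]
ee_rot: [3.141, -0.0, -1.365]
force: [-0.8, 0.6, 1.9]
width: 0.0135
gripper_force: 20.0
t: 34.55
eef_pos: [0.6396, 0.1616, 0.0081]
ee_rot: [-3.142, -0.0, -1.365]
force: [-3.8, -0.4, 7.0]
width: 0.014
gripper_force: 20.0
```

```bash
python3 -m crank '[[[0,0,0,0],[0,0,0,0],[0,0,0,0],[0,0,0,0]]]' 0; python3 -m crank '[[[0,0,-1,0],[0,0,-3,0],[0,0,-5,0],[0,0,-6,0],[0,0,-6,0]]]'; python3 go.py 200 600 220
```

```text
t: 35.05
eef_pos: [0.6397, 0.1617, 0.0071]
ee_rot: [3.141, -0.0, -1.365]
force: [0.8, -0.1, 0.0]
width: 0.0482
gripper_force: 0.0
t: 35.67
eef_pos: [0.6409, 0.1623, 0.1602]
ee_rot: [-3.137, 0.001, -1.365]
force: [-0.1, 0.0, -0.2]
width: 0.0874
gripper_force: 0.0
rows target [-20.75  13.67  -2.43] turn 0 min rows 9.98679792174402 0.0 | t 35.67 yaw -78.2 pos [640.9 162.3 160.2] q [ 0.54  0.38 -0.11  0.   -1.07 -0.34] f [-0.1  0.  -0.2] w 0.0874
```

```bash
python3 -m crank '[[[-20.7,13.6,-2.4,0],[-20.7,13.6,-2.4,0],[-20.7,13.6,-2.4,0],[-20.7,13.6,-2.4,0],[-20.7,13.6,-2.4,0],[-20.7,13.6,-2.4,0],[-20.7,13.6,-2.4,0],[-20.7,13.6,-2.4,0],[-20.7,13.6,-2.4,0],[-20.7,13.6,-2.4,0],[-20.7,13.6,-2.4,0],[-20.7,13.6,-2.4,0]]]'
cat > chk.py <<'E'
from h import *
T=dict(filter=(.646,-.1485,.072),bearing=(.381,-.331,.024),brakepad=(.372,.322,.022),wrench=(.640,.1615,.016))
crops=[]
for cam in("top","scene"):
    p,d=arm.grab_frame(cam);h=cv2.cvtColor(p,cv2.COLOR_RGB2HSV);W=world(cam,d);c=arm.get_calibration(cam);K=c["mtx"]
    for n,(x,y,z) in T.items():
        near=np.hypot(W[...,0]-x,W[...,1]-y)<.06
        if n=="wrench":
            m=(np.hypot(W[...,0]-x,W[...,1]-y)<.08)&(h[...,0]>105)&(h[...,0]<130)&(h[...,1]>100);a=rect(plane(cam,m,z-.002)) if m.sum()>5 else None
        else: a=above(cam,d,(x,y),z,.05)[1]
        t=arm.trace("tile_"+n,cam)
        tt=[rect(plane(cam,r["mask"],.006)) for r in t]
        tt=[q for q in tt if np.hypot(q[0][0]-x*1000,q[0][1]-y*1000)<30][:1]
        print(cam,n,a,"tile",tt)
        X=c["R"]@np.array([x,y,.01])+c["t"];u,v=(K@X/X[2])[:2].astype(int)
        crops.append(cv2.resize(p[max(v-28,0):v+28,u-28:u+28],(200,200),interpolation=cv2.INTER_CUBIC))
cv2.imwrite("pics/end%d.png"%np.random.randint(999),0) if 0 else cv2.imwrite("pics/end.png",np.vstack([np.hstack(crops[:4]),np.hstack(crops[4:])])[:,:,::-1])
E
python3 chk.py
```

```text
t: 37.17
eef_pos: [0.2007, 0.5983, 0.2159]
ee_rot: [3.141, -0.002, -1.364]
force: [1.3, 0.2, -0.5]
width: 0.0876
gripper_force: 0.0
top filter (array([ 639.7, -145.3]), array([48.4, 55.2]), -46.2) tile [(array([ 643.7, -147.4]), array([102.5, 137.9]), 74.7)]
top bearing (array([ 377.3, -328. ]), array([54., 54.]), 65.9) tile [(array([ 378.1, -329.7]), array([ 99.9, 142.4]), -82.6)]
top brakepad (array([366.6, 319.4]), array([35.7, 62. ]), 78.1) tile [(array([369.4, 322.9]), array([105.5, 141.7]), 79.6)]
top wrench (array([636.1, 161.3]), array([ 16.8, 112.6]), -78.4) tile [(array([636.1, 162.4]), array([102.5, 143.8]), -78.5)]
scene filter (array([ 647.3, -143.2]), array([49.7, 54.3]), 61.5) tile []
scene bearing (array([ 384. , -328.1]), array([51.5, 56. ]), 50.4) tile [(array([ 384.1, -327.6]), array([104.4, 142.7]), -82.8)]
scene brakepad (array([372.7, 320.1]), array([38.3, 62.5]), 77.9) tile [(array([373.6, 322.7]), array([ 99.5, 139.5]), 78.7)]
scene wrench (array([637.6, 159.8]), array([ 27.3, 117.8]), -78.9) tile [(array([641.9, 162.6]), array([100.6, 140.6]), -77.5)]
```

View pics/end.png

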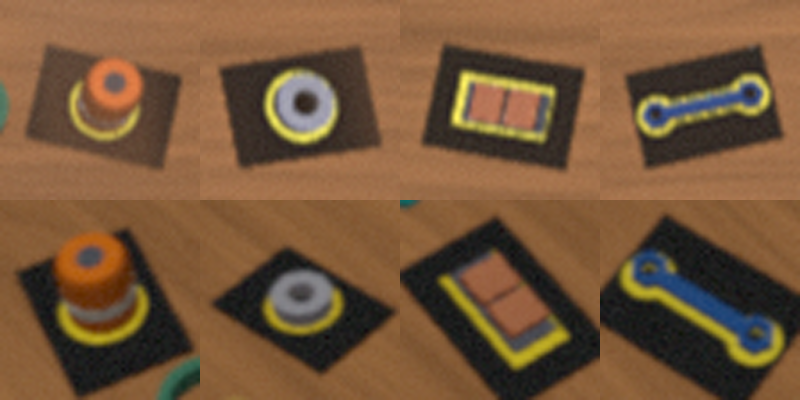

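The picture shows all four parts upright on the right tiles, each ringed by yellow. The filter is the one I'm least sure is centred, so I'll enlarge it once.

Run:
```python
from h import *
ims=[]
for cam in("top","scene"):
    p=np.mean([arm.grab_frame(cam)[0].astype(float) for _ in range(8)],0)
    c=arm.get_calibration(cam);K=c["mtx"]
    pr=lambda x,y,z:(lambda X:(K@X/X[2])[:2])(c["R"]@np.array([x,y,z])+c["t"])
    u,v=pr(.646,-.1485,.03).astype(int);S=20;f=10
    im=cv2.resize(np.clip(p[v-S:v+S,u-S:u+S],0,255).astype(np.uint8),None,fx=f,fy=f,interpolation=cv2.INTER_CUBIC)[:,:,::-1].copy()
    # predicted outlines, filter at silhouette centre; silhouette centre per this camera
    cx,cy={"top":(.6437,-.1475),"scene":(.6469,-.1499)}[cam]
    for r,z,col in((.034,.006,(255,0,0)),(.029,.006,(0,255,0)),(.029,.064,(255,0,255)),(.021,.072,(255,255,255))):
        q=np.array([pr(cx+r*np.cos(a),cy+r*np.sin(a),z) for a in np.linspace(0,6.29,60)])
        q=((q-[u-S,v-S]+.5)*f).astype(int)
        cv2.polylines(im,[q],False,col,1)
    ims.append(im)
cv2.imwrite("pics/fe.png",np.hstack(ims))
```

```text
(no output)
```

View pics/fe.png

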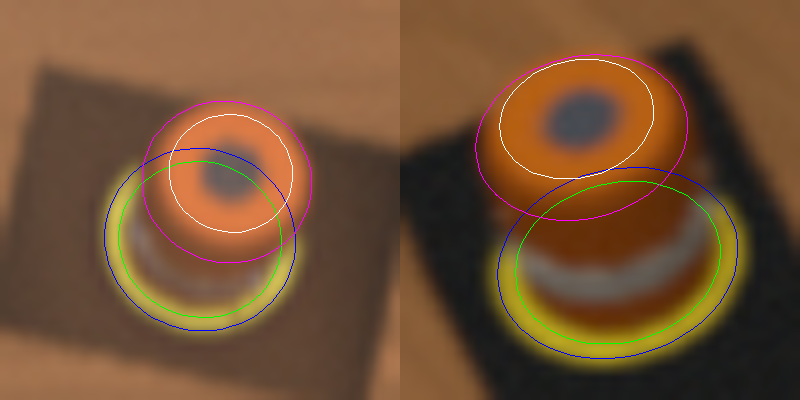

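The enlarged view has the filter's top hub at (228,170) against a predicted (231,174), and at (583,118) against (577,118). That puts it within about 2 mm of centre, so I'm handing the job in.

```bash
python3 -c "
from station import arm
print(arm.job_done())"
```

```text
the job is handed in; nothing more can be done
None
```

The filter, bearing, brake pad and wrench are each set down on their matching tiles, about 2–4 mm or better from centre by camera, with the pad and wrench lined up; the tape and tin were not touched, and the job is handed in (verdict not shown).

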